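Zero the naan tally by flicking its click wheels

TASK

Service is about to start: zero the two-wheel naan tally. With a light fingertip on the ribs, flick each wheel round, counting the clicks, until its zero face, the one with the single bar, lies uppermost and has clicked home. Do not lift, tip or shove the tally, and leave the degchi, plate, chimta tongs and jar where they are.

Things in the scene. Friction and masses are not known exactly. Their poses are not given: they have to be found in the camera images.
- tally: Naan tally, loose, about 2.3 kg: dark base plate 170 (x) by 150 (y) by 12 mm, three flat-bar steel A-frames on it (at y = -50, 0, +50 mm; tops 108 mm above the crate top) holding an axle along y, 74 mm up, with two aluminium click wheels. Origin: centre of the base's underside; x away from its front (cook's side), y along the axle, z up.
- tens (a joint): Turn of the tens wheel (rad). 0 or a full turn: zero face uppermost. Positive: wheel top moved towards the tally's +x. One click is 0.628; the uppermost face reads k at k x 0.628 (9 at -0.628). Turns both ways, no stop. About 3 N at a rib leaves a click; past half-way a sprung roller carries it into the next. Starts on a click, 1 to 3 clicks positive of zero.
- tens_zero (a point): Middle of the tens wheel's zero face, on the barrel, 42 mm from the axle; its z axis points out of the face. The zero face has one black bar, 24 by 6 mm, along the axle; the other faces have 1 to 9 small black pips, laid out as on dominoes.
- tens_hub (a point): Centre of the tens wheel, on the axle (y = +25 mm of the tally). The wheel: barrel of radius 42 mm, 30 mm wide, ten faces round it, and between faces ten ribs 5 mm thick out to radius 54 mm (clear gap about 25 mm). At each click the ribs beside the uppermost face stand 18 degrees before and behind the top, tips 51 mm above the axle.
- units (a joint): Turn of the units wheel (rad): same wheel, values, directions and clicks as the tens wheel. It starts on a click, 2 to 4 clicks negative of zero.
- units_zero (a point): Middle of the units wheel's zero face (one black bar), as on the tens wheel.
- units_hub (a point): Centre of the units wheel, on the axle (y = -25 mm of the tally); a wheel of the same shape and size as the tens wheel.
- plate: Bystander: round steel plate, 230 mm across, 18 mm high, the degchi standing on it. Origin: centre of its underside.
- degchi: Bystander: aluminium degchi (cooking pot), 176 mm across the rim, 98 mm high, standing on the plate. Origin: centre of its underside.
- jar: Bystander: small glass jar with a steel twist cap, 68 mm across, 110 mm high. Origin: centre of its underside.
- chimta: Bystander: pair of flat steel chimta tongs lying on the crate top, 330 mm long (x), about 55 mm across the open jaws, 16 mm high, ring at the -x end. Origin: under its middle.
Not all that is in view belongs to the job. Leave any brown or orange look-alike of the tally alone.

How it is judged:
By the outcome, as a careful person would: the job done as asked, in the order asked, and still so for the second after the job is handed in, with the robot touching nothing.
It also fails if it takes over 51 s, if anything falls off the work surface, if the arm or the gripper's body presses on something with over 40 N, if the wrist force passes 120 N, or if a joint passes its speed limit or range.

ROBOT

A 6-joint arm with a two-finger parallel gripper is mounted at the origin on the work surface. World frame = base frame: x ahead of the robot, y to its left, z up, the work surface at z = 0. Lengths are in m, angles in degrees, forces in N, time in s.
With the tool pointing down it reaches from about 0.4 to 0.825 m from the base axis. Payload 7 kg.
Tool frame: the origin (TCP) lies at the very end of the fingers, on their centre line; the grasp point (between the pads) lies 19 mm behind it; z points along the fingers, y is the line along which they close (so a half turn about z gives the same grasp; the last joint's range is limited). The gripper opens to 88 mm and grips with 3 to 60 N. Pads are 19 mm wide; open, the fingers measure 130 mm over their backs; the gripper's body (78 mm by 193 mm) begins 47 mm behind the grasp point.
Start: joints at [88.528, 20.546, 0.682, 0, -70.136, -16.507], TCP at [0.208, 0.642, 0.198] pointing down, gripper open.
Joint ranges: [-176.03, 176.03], [-82.01, 121.73], [-58.28, 71.71], [-173.87, 95.51], [-174.79, -0.11], [-173.66, 173.66]. Speed limits (degrees/s): [136.94, 136.94, 172.46, 180, 180, 180].

INTERFACE

Orientations are given as [roll, pitch, yaw] about the fixed x, y, z axes, in that order (R = Rz(yaw) Ry(pitch) Rx(roll)).
In Python, from plant import r gives the robot as it stands. The module is installed in compiled form; this text tells all that it offers.
- The arm moves only by the tool jog_arm, never from a script. Its arguments are lists of equal length, an entry for each row: "travel": the shift along the tool's x, y, z each as a share of 50 cm, from -1 to 1, a list of three; "dr": the turn, a rotation vector about the tool's x, y, z each as a share of 360 degrees, from -1 to 1, a list of three; "claw": the opening, from 0 (shut) to 1 (fully open). A call has exactly 10 rows; each row is the pose to reach, as a shift and turn from the pose commanded when the call began, along the tool's axes at that moment, turning the shorter way round; what a row does not reach only later rows make up. A row lasts 1/8 s, in which the tool goes at most 62.5 mm and 10.7 degrees, less where a joint would pass 70% of its speed; a pose out of reach is approached as far as the arm can. A call with a number of a shift or a turn outside -1 to 1 is refused whole. A call with a gripper value outside its range is refused whole. The fingers move at their own pace and stop on an object; "newtons" is the grip in N (left out, the last holds). Time passes only in rows, so rows that repeat a pose let the fingers close, or fill a call up. It gives the time, the measured TCP pose, the force, the opening and the grip force at its end, in the units of the state.
- r.get_state(): the state, without advancing time (a new reading comes with each control period).
- r.capture(name): name is "scene" or "top" or "wrist"; returns a dict with "pixels" (420x560x3 uint8, red, green, blue), "range_z" (420x560 float32, m along the optical axis (not along the pixel's ray), 0 where there is no reading), "fx", "fy", "cx", "cy" (pixels), "position" and "attitude" of the camera in the world; the wrist camera has in their place "hand_eye" (4x4, takes a point from camera to tool coordinates, whose origin is the TCP and whose axes are the flange's). Camera axes: x right, y up, looking along -z (the intrinsics and any distortion apply to the point x, -y, -z); pixel columns grow to the right and rows downward; lengths in m; the calibration is good to about 2 mm. A picture is of the moment at which its call begins: read the wrist's pose just before it.
- r.close_job(): hands the job in; it is judged then, once.
Trained networks look in the newest picture that a camera, given by its name, has taken for a name from the list of things; names that differ only in an ending like _2 or _b are one class to them, and where a whole thing is asked for, a point or a joint stands for the part that bears it (a point fixed in the world has none). Each returns a list of dicts, best first, with "conf" (0 to 1); they miss things now and then, are a little off and sometimes report something else, mostly with a low value. They report only what shows in the picture. A call takes as long as a camera call. They do not tell look-alikes from the thing itself.
- r.boxes_of(name, camera): "extent" ([left, top, right, bottom] in pixels, round what is visible of it).
- r.regions_of(name, camera): "pixels" (420x560 bool, what is visible of it) and "extent" ([left, top, right, bottom] in pixels, round what is visible of it).
- r.tip_of(name, camera): "at" ([column, row] in pixels: a listed point, or the origin of a listed thing).
The state is a dict: "time_s": time; "joints": joint angles; "qd": joint speeds; "joint_torque": joint torques, N m; "tcp_pos": TCP position; "eef_rot": TCP orientation; "contact_force": force on the tool from outside, world axes, zero at the start; "moment": the same for the moment, N m; "gripper_width": finger opening in m; "gripper_force": force on a finger pad.
Only numpy, scipy, OpenCV 4.12 (cv2) and the standard library are available. Lean on these libraries where they do the work, as an engineer would, in place of code of your own. Each camera call takes 0.05 s, during which the arm holds its last target. There are 200 camera calls.

## Working session

There is one attempt and no reset: what is moved stays moved. The work goes in short steps, Python scripts to look and compute and a tool call to move; the robot and the scene stay as the last step left them, time stands still between calls to the robot, and variables do not carry over. Pictures are saved under pics/ and viewed, at most 10 in all, crops included, and the job is handed in when it is done.

Besides the shell and the picture viewer there is one more tool, called after ">>>" by a JSON object that holds its "op" and its "data". jog_arm: Moves the arm, as the interface text tells. Its arguments: {"type":"object","properties":{"travel":{"type":"array"},"dr":{"type":"array"},"claw":{"type":"array"},"newtons":{"type":"number"}},"required":["travel","dr","claw"]}

```bash
mkdir -p pics
cat > h.py <<'E'
import numpy as np, cv2
from scipy.spatial.transform import Rotation as R
from plant import r
def cam(n):
    s=r.get_state(); c=r.capture(n)
    if n=="wrist":
        T=np.eye(4); T[:3,:3]=R.from_euler('xyz',s['eef_rot'],degrees=True).as_matrix(); T[:3,3]=s['tcp_pos']
        c['T']=T@np.array(c['hand_eye'])
    else:
        T=np.eye(4); a=np.array(c['attitude'])
        c['att']=a
        T[:3,:3]=a if a.shape==(3,3) else (R.from_euler('xyz',a,degrees=True).as_matrix() if a.size==3 else R.from_quat(a).as_matrix())
        T[:3,3]=c['position']; c['T']=T
    return c
def world(c,u,v,z=None):
    u=np.asarray(u,float);v=np.asarray(v,float)
    if z is None: z=c['range_z'][v.astype(int),u.astype(int)]
    p=np.stack([(u-c['cx'])/c['fx']*z,-(v-c['cy'])/c['fy']*z,-z*np.ones_like(u)],-1)
    return p@c['T'][:3,:3].T+c['T'][:3,3]
def save(n,img): cv2.imwrite('pics/'+n+'.png',img[...,::-1])
E
python3 - <<'E'
from h import *
s=r.get_state(); print({k:np.round(v,3) for k,v in s.items()})
ims=[]
for n in ("scene","top"):
    c=cam(n); print(n,c['position'],c['att'],c['fx'],c['cx'],c.keys())
    ims.append(c['pixels'])
    for o in ("tally","tens_hub","units_hub","jar","degchi","chimta"):
        for b in r.boxes_of(o,n)[:3]:
            e=np.array(b['extent']); u,v=(e[0]+e[2])/2,(e[1]+e[3])/2
            print(o,np.round(b['conf'],2),e.round(),world(c,u,v).round(3))
    for o in ("tally","tens_hub","units_hub","tens_zero","units_zero"):
        for b in r.tip_of(o,n)[:3]:
            print('tip',o,np.round(b['conf'],2),np.round(b['at']),world(c,*b['at']).round(3))
save('a',ims[0]);save('b',ims[1])
E
```

```text
{'time_s': np.float64(0.0), 'joints': array([ 8.8527e+01,  2.0592e+01,  6.3400e-01, -2.3000e-02, -7.0135e+01,
       -1.6507e+01]), 'qd': array([-0.035, -0.039,  0.005,  0.019,  0.063,  0.082]), 'joint_torque': array([-2.0000e-03, -5.8271e+01,  2.9305e+01,  6.9970e+00,  7.0000e-03,
       -0.0000e+00]), 'tcp_pos': array([0.208, 0.642, 0.197]), 'eef_rot': array([ 1.79905e+02, -6.00000e-03, -1.79880e+01]), 'contact_force': array([-0.048,  0.122, -0.727]), 'moment': array([ 0.022, -0.008,  0.013]), 'gripper_force': np.float64(0.0), 'gripper_width': np.float64(0.088)}
scene [1.28601702 0.33273466 1.13414115] [ 40.62779811   0.49213462 113.06730207] 465.364347323996 273.24249893460245 dict_keys(['pixels', 'range_z', 'fx', 'fy', 'cx', 'cy', 'position', 'attitude', 'att', 'T'])
tally 0.67 [186. 123. 245. 178.] [ 0.279 -0.318  0.075]
tally 0.63 [371. 172. 440. 227.] [0.25  0.322 0.073]
tally 0.62 [130. 241. 195. 302.] [ 0.774 -0.216  0.091]
tens_hub 0.87 [138. 258. 176. 281.] [ 0.779 -0.227  0.104]
tens_hub 0.82 [400. 165. 432. 192.] [0.184 0.333 0.106]
tens_hub 0.81 [206. 119. 232. 150.] [ 
[... 2333 characters left out ...]
.329 0.1  ]
tip tally 0.79 [308. 248.] [ 0.325 -0.091  0.117]
tip tens_hub 0.78 [385. 280.] [ 0.218 -0.341  0.119]
tip tens_hub 0.75 [179. 300.] [0.163 0.331 0.116]
tip tens_hub 0.72 [344. 122.] [ 0.755 -0.225  0.129]
tip units_hub 0.85 [355. 139.] [ 0.704 -0.266  0.09 ]
tip units_hub 0.82 [387. 269.] [ 0.254 -0.349  0.114]
tip units_hub 0.71 [185. 282.] [0.22  0.314 0.121]
tip tens_zero 0.72 [346. 119.] [ 0.771 -0.235  0.109]
tip tens_zero 0.69 [269. 169.] [0.598 0.035 0.103]
tip tens_zero 0.66 [383. 291.] [ 0.183 -0.334  0.109]
tip units_zero 0.88 [387. 269.] [ 0.255 -0.35   0.114]
tip units_zero 0.82 [354. 129.] [ 0.73  -0.258  0.119]
tip units_zero 0.72 [317. 254.] [ 0.305 -0.121  0.117]
```

View pics/a.png

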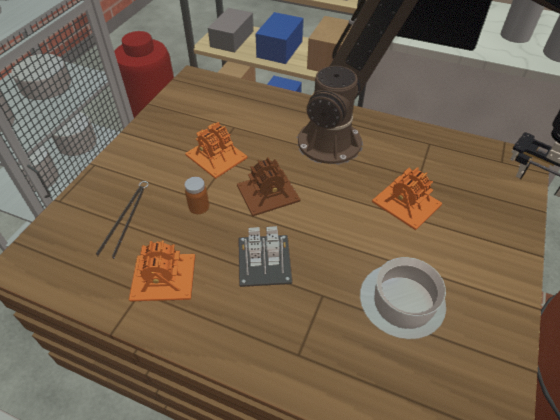

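View pics/b.png

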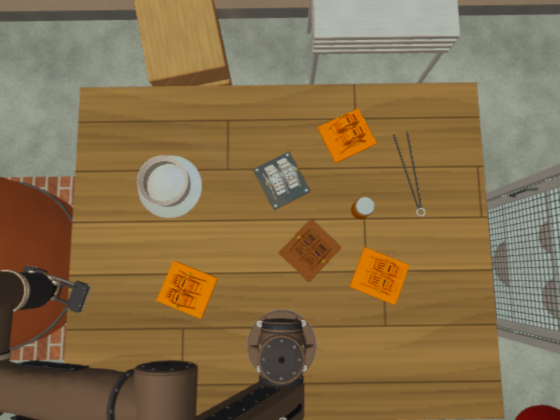

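The scene shows these candidates for the tally: orange at scene (215,152), (408,198) and (162,272), brown at (268,185), and a dark base with aluminium wheels at (265,258), which is top (281,180). I choose the last. Next I'll check it in a close crop and fit its pose.

Run:
```python
from h import *
c=cam("top"); P=c['pixels']
vv,uu=np.mgrid[140:222,240:325]; W=world(c,uu.ravel(),vv.ravel())
near=(np.abs(W[:,0]-.575)<.13)&(np.abs(W[:,1]+.0)<.14)
px=P[vv.ravel(),uu.ravel()].astype(int)
sat=px.max(1)-px.min(1)
m=near&(sat<28)
print(m.sum())
Wb=W[m]
r0=cv2.minAreaRect(Wb[:,:2].astype(np.float32)[(Wb[:,2]<.02)]); print('base',r0)
hi=Wb[Wb[:,2]>.09]; print('high',len(hi),hi.mean(0),np.percentile(hi[:,2],[50,95]))
print('edges',[hi[:,i].min() for i in (0,1)],[hi[:,i].max() for i in (0,1)])
c2=cam("scene")
a=cv2.resize(c2['pixels'][218:300,225:305],(390,400),interpolation=cv2.INTER_CUBIC)
b=cv2.resize(P[145:217,245:317],(400,400),interpolation=cv2.INTER_CUBIC)
save('c',np.hstack([a,b]))
```

```text
1803
base ((0.5788809657096863, -0.006461240351200104), (0.16858762502670288, 0.14743350446224213), 26.67024803161621)
high 494 [ 0.57762229 -0.00709695  0.10939028] [0.10853675 0.12455396]
edges [np.float64(0.5244309641686599), np.float64(-0.060031186566445474)] [np.float64(0.635113591732118), np.float64(0.04559743099737826)]
```

View pics/c.png

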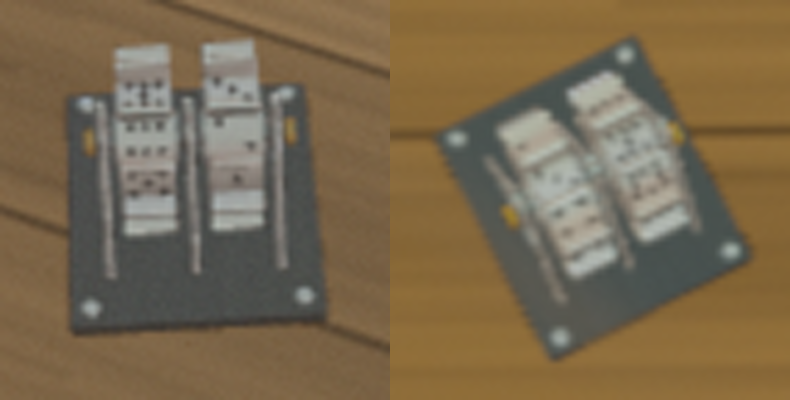

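The crop confirms it. The tally has a dark base, three steel frames and pipped aluminium wheels. In the scene half, the right wheel (tens) shows 3, 2, 1 going down towards +x, and the left wheel (units) shows 7, 6, 5. So the likely starts are tens +3 and units −3. I'll move above it and check from close by.

```bash
cat >> h.py <<'E'
def go(targets,yaw=None):
    s=r.get_state(); R0=R.from_euler('xyz',s['eef_rot'],degrees=True); p=np.array(s['tcp_pos'])
    R1=R.from_euler('xyz',[180,0,yaw],degrees=True) if yaw is not None else R0
    print('dr',((R0.inv()*R1).as_rotvec()/(2*np.pi)).round(4))
    for t in targets: print('travel',(R0.inv().apply(np.array(t)-p)/.5).round(4))
E
python3 -c "
from h import *
go([[.56,-.0065,.32]],-153.3)
print(np.round(r.capture('wrist')['hand_eye'],3))"
```

```text
dr [-0.     -0.      0.3759]
travel [ 1.0693  1.0166 -0.2441]
[[ 0.     0.96   0.281  0.075]
 [ 1.    -0.     0.001 -0.   ]
 [ 0.001  0.281 -0.96  -0.186]
 [ 0.     0.     0.     1.   ]]
```

>>> {"op": "jog_arm", "data": {"travel": [[0.9,0.86,-0.24],[0.9,0.86,-0.24],[0.9,0.86,-0.24],[0.9,0.86,-0.24],[0.9,0.86,-0.24],[0.9,0.86,-0.24],[0.9,0.86,-0.24],[0.9,0.86,-0.24],[0.9,0.86,-0.24],[0.9,0.86,-0.24]], "dr": [[0,0,0.376],[0,0,0.376],[0,0,0.376],[0,0,0.376],[0,0,0.376],[0,0,0.376],[0,0,0.376],[0,0,0.376],[0,0,0.376],[0,0,0.376]], "claw": [0,0,0,0,0,0,0,0,0,0]}}

```text
time_s: 2.6
tcp_pos: [0.5001, 0.0999, 0.3172]
eef_rot: [-180.0, 0.1, -125.7]
contact_force: [0.3, 0.6, -0.1]
gripper_width: 0.0007
gripper_force: 0.0
```

```bash
python3 -c "
from h import *
print(r.get_state()['tcp_pos'],r.get_state()['eef_rot'],r.get_state()['joints'])
go([[.56,-.0065,.25]],-153.3)"
```

```text
[0.50013564 0.09991465 0.31718439] [-1.79972045e+02  6.60276600e-02 -1.25742820e+02] [ 3.33899322e+01  1.40975658e+00 -8.07589371e+00  2.63912547e-03
 -8.04426951e+01 -6.91332050e+01]
dr [-0.      0.0002  0.0765]
travel [ 0.103  -0.2214  0.1344]
```

>>> {"op": "jog_arm", "data": {"travel": [[0.103,-0.221,0.134],[0.103,-0.221,0.134],[0.103,-0.221,0.134],[0.103,-0.221,0.134],[0.103,-0.221,0.134],[0.103,-0.221,0.134],[0.103,-0.221,0.134],[0.103,-0.221,0.134],[0.103,-0.221,0.134],[0.103,-0.221,0.134]], "dr": [[0,0,0.0765],[0,0,0.0765],[0,0,0.0765],[0,0,0.0765],[0,0,0.0765],[0,0,0.0765],[0,0,0.0765],[0,0,0.0765],[0,0,0.0765],[0,0,0.0765]], "claw": [0,0,0,0,0,0,0,0,0,0]}}

```text
time_s: 3.85
tcp_pos: [0.5597, -0.0042, 0.2493]
eef_rot: [-180.0, 0.0, -152.9]
contact_force: [0.8, -0.6, 0.3]
gripper_width: 0.0002
gripper_force: 0.0
```

```bash
cat > look.py <<'E'
from h import *
import sys
s=r.get_state(); print(s['tcp_pos'],s['eef_rot'],s['contact_force'])
c=cam("wrist"); save(sys.argv[1],c['pixels'])
vv,uu=np.mgrid[0:420,0:560]; W=world(c,uu.ravel(),vv.ravel())
rz=c['range_z'].ravel()
m=(rz>.1)&(np.abs(W[:,0]-.579)<.13)&(np.abs(W[:,1]+.006)<.13)
px=c['pixels'].reshape(-1,3).astype(int); sat=px.max(1)-px.min(1)
b=m&(W[:,2]>.006)&(W[:,2]<.018)&(sat<30)
print('base',b.sum(),cv2.minAreaRect(W[b][:,:2].astype(np.float32)))
yaw=np.radians(26.67); ax=np.array([[np.cos(yaw),np.sin(yaw)],[-np.sin(yaw),np.cos(yaw)]])
L=(W[:,:2]-[.5789,-.0065])@ax.T
for n,y in (('tens',.025),('units',-.025)):
    k=m&(W[:,2]>.1)&(W[:,2]<.14)&(np.abs(L[:,1]-y)<.022)
    print(n,k.sum(),np.percentile(L[k],[1,99],axis=0).round(4).tolist())
    for x in np.arange(-.045,.046,.005):
        q=k&(np.abs(L[:,0]-x)<.0025)
        if q.sum()>5: print(round(x,3),np.percentile(W[q,2],95).round(4),end='; ')
    print()
for o in ("tens_zero","units_zero","tens_hub","units_hub"):
    for t in r.tip_of(o,"wrist")[:2]: print(o,round(t['conf'],2),np.round(t['at']))
for w in("tens_hub","units_hub"):
  for t in r.boxes_of(w,"wrist")[:2]: print(w,round(t['conf'],2),np.round(t['extent']))
E
python3 look.py d; python3 -c "print(1)"
```

```text
[ 0.55973283 -0.004174    0.24931659] [-1.79999939e+02  2.30578482e-03 -1.52940656e+02] [ 0.80667618 -0.63469902  0.31679645]
base 5627 ((0.5781035423278809, -0.005873098969459534), (0.16860629618167877, 0.14899317920207977), 26.562501907348633)
tens 1918 [[-0.0444, 0.0109], [0.0426, 0.0399]]
-0.045 0.1065; -0.04 0.1058; -0.035 0.1025; -0.03 0.1053; -0.025 0.1085; -0.02 0.1244; -0.015 0.1252; -0.01 0.1163; -0.005 0.1157; -0.0 0.1163; 0.005 0.1159; 0.01 0.1212; 0.015 0.125; 0.02 0.1234; 0.025 0.1063; 0.03 0.1043; 0.035 0.1036; 0.04 0.1064; 0.045 0.1051; 
units 1980 [[-0.045, -0.0391], [0.0413, -0.0095]]
-0.045 0.1061; -0.04 0.1063; -0.035 0.1031; -0.03 0.1054; -0.025 0.109; -0.02 0.1242; -0.015 0.1249; -0.01 0.1163; -0.005 0.116; -0.0 0.1158; 0.005 0.1171; 0.01 0.1203; 0.015 0.1251; 0.025 0.107; 0.03 0.1048; 0.035 0.104; 0.04 0.1066; 
tens_zero 0.67 [266. 184.]
units_zero 0.56 [  2. 215.]
tens_hub 0.85 [ 43. 240.]
tens_hub 0.69 [287. 194.]
units_hub 0.85 [ 36. 203.]
units_hub 0.61 [250. 193.]
tens_hub 0.85 [270. 153. 305. 239.]
units_hub 0.63 [229. 150. 262. 240.]
units_hub 0.55 [  2. 183.  85. 229.]
1
```

View pics/d.png

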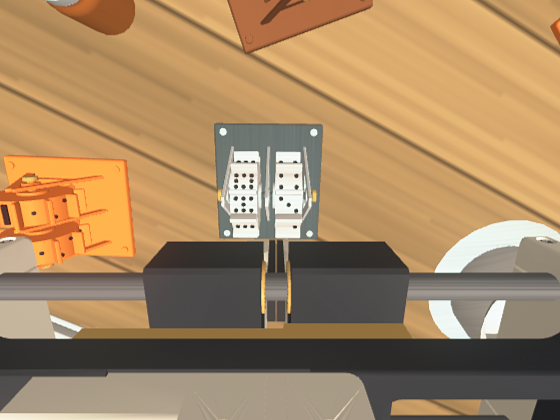

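The dark tally is at (268,182), units wheel left (245,195) and tens wheel right (287,195). A zoom will let me read the pips.

Run:
```python
import cv2
a=cv2.imread('pics/d.png')[120:270,200:340]; cv2.imwrite('pics/e.png',cv2.resize(a,None,fx=4,fy=4,interpolation=cv2.INTER_CUBIC))
```

```text
(no output)
```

View pics/e.png

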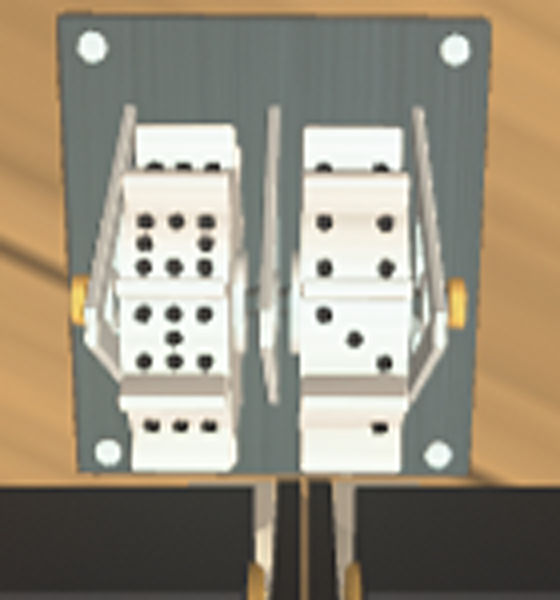

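Read from the zoom (crop coordinates): units has 7 uppermost at (175,340), with 8 on the robot side. Tens has 3 uppermost at (355,340), with 4 on the robot side. So tens needs 3 clicks towards −x and units 3 clicks towards +x. I'll position behind the tens rib.

```bash
cat >> h.py <<'E'
C=np.array([.5783,-.006]); YAW=26.6
def loc(x,y,z):
    a=np.radians(YAW); return [C[0]+x*np.cos(a)-y*np.sin(a),C[1]+x*np.sin(a)+y*np.cos(a),z]
def where():
    s=r.get_state(); a=np.radians(YAW); d=np.array(s['tcp_pos'][:2])-C
    print('local',np.round([d[0]*np.cos(a)+d[1]*np.sin(a),-d[0]*np.sin(a)+d[1]*np.cos(a),s['tcp_pos'][2]],4),np.round(s['eef_rot'],2),np.round(s['contact_force'],1))
E
python3 -c "
from h import *
where(); go([loc(.033,.025,.145)],-153.4)"
```

```text
local [-0.0158  0.0099  0.2493] [-180.     -0.   -152.95] [-0.7 -0.1  0.1]
dr [-0.     -0.      0.0012]
travel [-0.0979  0.0295  0.2085]
```

>>> {"op": "jog_arm", "data": {"travel": [[-0.098,0.0295,0.05],[-0.098,0.0295,0.12],[-0.098,0.0295,0.17],[-0.098,0.0295,0.2],[-0.098,0.0295,0.2085],[-0.098,0.0295,0.2085],[-0.098,0.0295,0.2085],[-0.098,0.0295,0.2085],[-0.098,0.0295,0.2085],[-0.098,0.0295,0.2085]], "dr": [[0,0,0.0012],[0,0,0.0012],[0,0,0.0012],[0,0,0.0012],[0,0,0.0012],[0,0,0.0012],[0,0,0.0012],[0,0,0.0012],[0,0,0.0012],[0,0,0.0012]], "claw": [0,0,0,0,0,0,0,0,0,0]}}

```text
time_s: 5.45
tcp_pos: [0.5967, 0.0312, 0.1452]
eef_rot: [-180.0, 0.0, -153.4]
contact_force: [-0.4, -0.8, -0.3]
gripper_width: 0.0002
gripper_force: 0.0
```

```bash
python3 -c "
from h import *
where(); go([loc(.033,.025,.119),loc(0,.025,.119),loc(0,.025,.145)],-153.4)"
```

```text
local [0.0331 0.025  0.1452] [-1.8000e+02  2.0000e-02 -1.5338e+02] [-0.4 -0.8 -0.3]
dr [-0.      0.      0.0001]
travel [ 0.0003 -0.0001  0.0524]
travel [ 0.0663 -0.      0.0524]
travel [ 0.0663 -0.      0.0004]
```

>>> {"op": "jog_arm", "data": {"travel": [[0,0,0.03],[0,0,0.052],[0,0,0.052],[0.012,0,0.052],[0.026,0,0.052],[0.04,0,0.052],[0.054,0,0.052],[0.066,0,0.052],[0.066,0,0.052],[0.066,0,0.052]], "dr": [[0,0,0],[0,0,0],[0,0,0],[0,0,0],[0,0,0],[0,0,0],[0,0,0],[0,0,0],[0,0,0],[0,0,0]], "claw": [0,0,0,0,0,0,0,0,0,0]}}

```text
time_s: 6.7
tcp_pos: [0.5674, 0.0165, 0.1191]
eef_rot: [-180.0, 0.0, -153.4]
contact_force: [-0.9, 0.4, -0.1]
gripper_width: 0.0007
gripper_force: 0.0
```

```bash
cat > chk.py <<'E'
from h import *
import sys
where()
for n in("scene","top"):
    c=cam(n); P=c['pixels']
    if n=="scene": a=cv2.resize(P[218:300,225:305],(390,400),interpolation=cv2.INTER_CUBIC)
    else: b=cv2.resize(P[145:217,245:317],(400,400),interpolation=cv2.INTER_CUBIC)
save(sys.argv[1],np.hstack([a,b]))
E
python3 chk.py f
```

```text
local [0.0003 0.025  0.1191] [-1.7999e+02  2.0000e-02 -1.5338e+02] [-0.9  0.4 -0.1]
```

View pics/f.png

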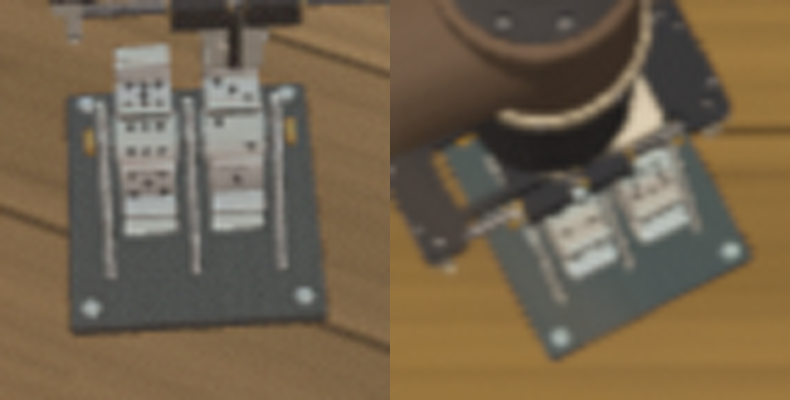

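Run:
```python
from h import *
c=cam("scene")
def proj(p):
    q=c['T'][:3,:3].T@(np.array(p)-c['T'][:3,3]); u=c['cx']+c['fx']*q[0]/-q[2]; v=c['cy']-c['fy']*q[1]/-q[2]
    return ((u-225)*390/80).round(0),((v-218)*400/82).round(0)
for y in(.025,-.025):
  for a in (-36,-18,0,18,36,72):
    t=np.radians(a); print(y,a,'barrel',proj(loc(.042*np.sin(t),y,.074+.042*np.cos(t))),'r54',proj(loc(.054*np.sin(t),y,.074+.054*np.cos(t))))
print('tcp',proj(r.get_state()['tcp_pos']), proj(loc(.0095,.025,.119)))
s=[]
for v in range(218,270,2):
    p=world(c,[272.0],[float(v)])[0]; a=np.radians(YAW); d=p[:2]-C
    s.append((round((v-218)*400/82),round(1000*(d[0]*np.cos(a)+d[1]*np.sin(a))),round(1000*p[2])))
print(s)
```

```text
0.025 -36 barrel (np.float64(232.0), np.float64(62.0)) r54 (np.float64(231.0), np.float64(42.0))
0.025 -18 barrel (np.float64(233.0), np.float64(71.0)) r54 (np.float64(232.0), np.float64(54.0))
0.025 0 barrel (np.float64(234.0), np.float64(87.0)) r54 (np.float64(234.0), np.float64(74.0))
0.025 18 barrel (np.float64(235.0), np.float64(108.0)) r54 (np.float64(236.0), np.float64(101.0))
0.025 36 barrel (np.float64(237.0), np.float64(131.0)) r54 (np.float64(237.0), np.float64(130.0))
0.025 72 barrel (np.float64(239.0), np.float64(175.0)) r54 (np.float64(240.0), np.float64(187.0))
-0.025 -36 barrel (np.float64(145.0), np.float64(66.0)) r54 (np.float64(144.0), np.float64(46.0))
-0.025 -18 barrel (np.float64(145.0), np.float64(76.0)) r54 (np.float64(144.0), np.float64(59.0))
-0.025 0 barrel (np.float64(146.0), np.float64(92.0)) r54 (np.float64(145.0), np.float64(79.0))
-0.025 18 barrel (np.float64(147.0), np.float64(112.0)) r54 (np.float64(146.0), np.float64(105.0))
-0.025 36 barrel (np.float64(148.0), np.float64(136.0)) r54 (np.float64(148.0), np.float64(135.0))
-0.025 72 barrel (np.float64(150.0), np.float64(180.0)) r54 (np.float64(151.0), np.float64(192.0))
tcp (np.float64(234.0), np.float64(84.0)) (np.float64(235.0), np.float64(97.0))
[(0, 33, 233), (10, 11, 198), (20, 13, 192), (29, 11, 182), (39, 11, 173), (49, 9, 162), (59, 9, 154), (68, -9, 122), (78, -10, 112), (88, -1, 114), (98, 7, 115), (107, 16, 119), (117, 17, 111), (127, 19, 104), (137, 26, 105), (146, 32, 103), (156, 41, 107), (166, 38, 93), (176, 40, 86), (185, 40, 77), (195, 47, 77), (205, 52, 75), (215, 40, 48), (224, 44, 44), (234, 28, 11), (244, 36, 11)]
```

Run:
```python
from h import *
where()
c=cam("scene"); a=np.radians(YAW)
vv,uu=np.mgrid[205:245,262:284]; W=world(c,uu.ravel(),vv.ravel()); d=W[:,:2]-C
L=np.c_[d[:,0]*np.cos(a)+d[:,1]*np.sin(a),-d[:,0]*np.sin(a)+d[:,1]*np.cos(a),W[:,2]].reshape(40,22,3)*1000
for i in range(0,40):
    print(i+205,' '.join('%d,%d,%d'%tuple(q) for q in L[i,2:20:2]))
save('g',cv2.resize(c['pixels'][170:270,215:335],None,fx=5,fy=5,interpolation=cv2.INTER_NEAREST))
```

```text
local [0.0003 0.025  0.119 ] [-180.     -0.   -153.37] [-0.1  0.2 -0.2]
205 17,2,265 18,7,266 19,12,267 24,17,272 21,22,268 21,27,268 22,32,269 21,37,267 12,43,257
206 22,2,267 23,7,268 20,12,265 25,17,270 23,22,267 22,27,265 21,32,265 21,37,264 14,42,255
207 23,2,265 21,7,262 23,12,264 21,17,261 23,22,263 25,27,265 22,32,262 26,37,266 18,42,256
208 24,2,263 25,7,264 22,12,260 22,17,259 28,22,265 26,27,262 24,32,260 23,37,259 21,42,256
209 22,2,256 22,7,256 24,12,258 24,17,258 26,22,259 26,27,259 25,32,258 25,37,257 24,42,255
210 25,2,256 25,7,256 23,12,253 24,17,253 22,22,251 25,27,254 27,32,256 25,37,253 26,42,254
211 24,2,251 23,7,250 27,12,253 27,17,253 26,22,252 27,27,253 23,32,247 26,37,251 26,42,251
212 24,2,247 29,6,253 26,12,249 24,17,246 25,22,247 27,27,248 22,32,243 25,37,245 784,-14,1134
213 20,2,238 21,7,239 23,12,241 24,17,242 22,22,240 21,27,238 24,32,241 20,37,235 23,42,239
214 21,1,236 24,6,239 25,11,239 24,17,238 20,22,234 3,28,213 23,32,236 24,37,237 24,42,236
215 25,1,237 25,6,237 26,11,237 25,16,235 -175,31,-2 5,28,211 27,31,237 26,37,235 26,42,235
216 27,1,235 2
[... 1921 characters left out ...]
,13 -75,7,13 1,11,113 2,16,114 5,21,118 4,27,116 1,33,112 -76,43,9 -75,49,10
238 -5,0,100 -73,7,11 1,10,109 4,16,113 5,21,113 5,27,113 13,32,123 -71,43,11 -68,49,14
239 0,0,103 -67,7,14 17,10,125 12,16,118 17,21,125 15,26,122 19,32,127 18,37,124 -66,49,12
240 7,0,109 -8,5,87 17,10,121 16,15,120 17,21,120 15,26,117 17,32,119 17,37,118 -21,46,66
241 6,0,103 -2,5,90 15,10,114 13,15,111 15,21,113 14,26,111 17,32,114 15,37,111 -23,46,59
242 8,0,101 -3,5,84 17,10,111 20,15,115 18,21,112 16,26,109 19,31,113 17,37,110 -22,46,55
243 8,0,97 -3,5,79 21,9,113 21,15,112 18,21,107 19,26,109 20,31,109 20,37,109 -20,45,53
244 12,0,97 -6,5,71 23,9,110 22,15,109 21,20,108 21,26,106 25,31,112 21,37,105 0,44,77
```

View pics/g.png

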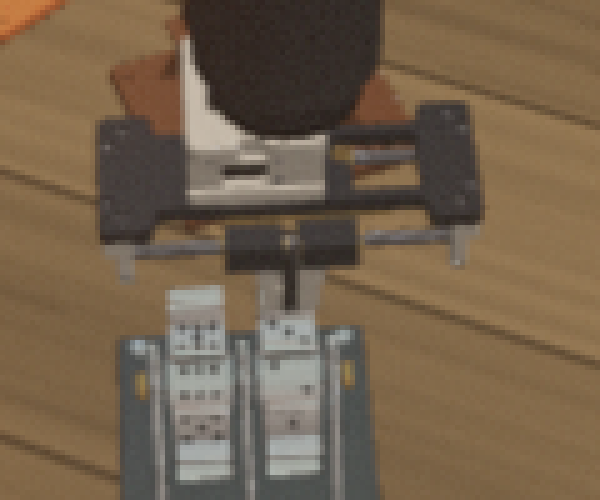

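The scene view shows the wheels unchanged. Depth puts the finger's front lower edge at x≈10 mm, z≈0.148, about 29 mm above the reported TCP, so the push passed over the ribs. I'll measure the tip in the wrist camera too.

```bash
cat > tip.py <<'E'
from h import *
where(); a=np.radians(YAW)
c=cam("wrist"); He=np.array(c['hand_eye'])
vv,uu=np.mgrid[0:420,0:560]; z=c['range_z'].ravel(); u=uu.ravel(); v=vv.ravel()
p=np.stack([(u-c['cx'])/c['fx']*z,-(v-c['cy'])/c['fy']*z,-z],-1)@He[:3,:3].T+He[:3,3]
m=(z>.02)&(np.abs(p[:,0])<.02)&(np.abs(p[:,1])<.024)&(p[:,2]>-.12)&(p[:,2]<.03)
h,e=np.histogram(p[m,2]*1000,bins=np.arange(-120,31,5)); print('wrist tool-z hist',list(zip(e[:-1].astype(int),h)))
c=cam("scene")
vv,uu=np.mgrid[200:262,240:300]; W=world(c,uu.ravel(),vv.ravel()); d=W[:,:2]-C
L=np.c_[d[:,0]*np.cos(a)+d[:,1]*np.sin(a),-d[:,0]*np.sin(a)+d[:,1]*np.cos(a),W[:,2]]
s=r.get_state(); d=np.array(s['tcp_pos'][:2])-C; t=[d[0]*np.cos(a)+d[1]*np.sin(a),-d[0]*np.sin(a)+d[1]*np.cos(a)]
k=(np.abs(L[:,0]-t[0]-.0095)<.005)&(np.abs(L[:,1]-t[1])<.022)&(L[:,2]<.2)&(L[:,2]>.112)
h,e=np.histogram(L[k,2]*1000,bins=np.arange(110,200,4)); print('scene z',list(zip(e[:-1].astype(int),h)))
E
python3 tip.py
```

```text
local [0.0002 0.025  0.1189] [-1.8000e+02 -1.0000e-02 -1.5338e+02] [-0.   0.9  0. ]
wrist tool-z hist [(np.int64(-120), np.int64(0)), (np.int64(-115), np.int64(7)), (np.int64(-110), np.int64(14)), (np.int64(-105), np.int64(25)), (np.int64(-100), np.int64(27)), (np.int64(-95), np.int64(0)), (np.int64(-90), np.int64(29)), (np.int64(-85), np.int64(0)), (np.int64(-80), np.int64(51)), (np.int64(-75), np.int64(376)), (np.int64(-70), np.int64(7)), (np.int64(-65), np.int64(92)), (np.int64(-60), np.int64(73)), (np.int64(-55), np.int64(64)), (np.int64(-50), np.int64(154)), (np.int64(-45), np.int64(87)), (np.int64(-40), np.int64(99)), (np.int64(-35), np.int64(101)), (np.int64(-30), np.int64(29)), (np.int64(-25), np.int64(0)), (np.int64(-20), np.int64(0)), (np.int64(-15), np.int64(0)), (np.int64(-10), np.int64(172)), (np.int64(-5), np.int64(216)), (np.int64(0), np.int64(637)), (np.int64(5), np.int64(598)), (np.int64(10), np.int64(19)), (np.int64(15), np.int64(71)), (np.int64(20), np.int64(55)), (np.int64(25), np.int64(55))]
scene z [(np.int64(110), np.int64(5)), (np.int64(114), np.int64(4)), (np.int64(118), np.int64(3)), (np.int64(122), np.int64(0)), (np.int64(126), np.int64(0)), (np.int64(130), np.int64(0)), (np.int64(134), np.int64(0)), (np.int64(138), np.int64(0)), (np.int64(142), np.int64(0)), (np.int64(146), np.int64(2)), (np.int64(150), np.int64(10)), (np.int64(154), np.int64(10)), (np.int64(158), np.int64(12)), (np.int64(162), np.int64(13)), (np.int64(166), np.int64(10)), (np.int64(170), np.int64(11)), (np.int64(174), np.int64(12)), (np.int64(178), np.int64(11)), (np.int64(182), np.int64(8)), (np.int64(186), np.int64(4)), (np.int64(190), np.int64(3)), (np.int64(194), np.int64(2))]
```

Both cameras agree that the fingers end about 29 mm behind the reported TCP. I'll compensate: go back to x=33 mm, lower to reported z≈0.093 and measure again.

>>> {"op": "jog_arm", "data": {"travel": [[-0.03,0,0],[-0.066,0,0],[-0.066,0,0],[-0.066,0,0.015],[-0.066,0,0.03],[-0.066,0,0.04],[-0.066,0,0.046],[-0.066,0,0.052],[-0.066,0,0.052],[-0.066,0,0.052]], "dr": [[0,0,0],[0,0,0],[0,0,0],[0,0,0],[0,0,0],[0,0,0],[0,0,0],[0,0,0],[0,0,0],[0,0,0]], "claw": [0,0,0,0,0,0,0,0,0,0]}}

```text
time_s: 8.25
tcp_pos: [0.5968, 0.0312, 0.0932]
eef_rot: [-180.0, 0.0, -153.4]
contact_force: [-0.4, -0.7, -0.1]
gripper_width: 0.0008
gripper_force: 0.0
```

```bash
python3 tip.py
```

```text
local [0.0332 0.025  0.0932] [-1.8000e+02  2.0000e-02 -1.5338e+02] [-0.4 -0.7 -0.1]
wrist tool-z hist [(np.int64(-120), np.int64(0)), (np.int64(-115), np.int64(9)), (np.int64(-110), np.int64(12)), (np.int64(-105), np.int64(25)), (np.int64(-100), np.int64(26)), (np.int64(-95), np.int64(0)), (np.int64(-90), np.int64(29)), (np.int64(-85), np.int64(0)), (np.int64(-80), np.int64(51)), (np.int64(-75), np.int64(377)), (np.int64(-70), np.int64(9)), (np.int64(-65), np.int64(88)), (np.int64(-60), np.int64(70)), (np.int64(-55), np.int64(64)), (np.int64(-50), np.int64(151)), (np.int64(-45), np.int64(91)), (np.int64(-40), np.int64(101)), (np.int64(-35), np.int64(489)), (np.int64(-30), np.int64(172)), (np.int64(-25), np.int64(1)), (np.int64(-20), np.int64(0)), (np.int64(-15), np.int64(206)), (np.int64(-10), np.int64(153)), (np.int64(-5), np.int64(0)), (np.int64(0), np.int64(0)), (np.int64(5), np.int64(13)), (np.int64(10), np.int64(12)), (np.int64(15), np.int64(17)), (np.int64(20), np.int64(28)), (np.int64(25), np.int64(30))]
scene z [(np.int64(110), np.int64(0)), (np.int64(114), np.int64(0)), (np.int64(118), np.int64(1)), (np.int64(122), np.int64(7)), (np.int64(126), np.int64(11)), (np.int64(130), np.int64(6)), (np.int64(134), np.int64(15)), (np.int64(138), np.int64(8)), (np.int64(142), np.int64(10)), (np.int64(146), np.int64(13)), (np.int64(150), np.int64(12)), (np.int64(154), np.int64(7)), (np.int64(158), np.int64(1)), (np.int64(162), np.int64(5)), (np.int64(166), np.int64(0)), (np.int64(170), np.int64(0)), (np.int64(174), np.int64(0)), (np.int64(178), np.int64(0)), (np.int64(182), np.int64(0)), (np.int64(186), np.int64(1)), (np.int64(190), np.int64(0)), (np.int64(194), np.int64(0))]
```

>>> {"op": "jog_arm", "data": {"travel": [[0,0,0.004],[0.01,0,0.004],[0.02,0,0.004],[0.03,0,0.004],[0.04,0,0.004],[0.05,0,0.004],[0.06,0,0.004],[0.066,0,0.004],[0.066,0,0.004],[0.066,0,0.004]], "dr": [[0,0,0],[0,0,0],[0,0,0],[0,0,0],[0,0,0],[0,0,0],[0,0,0],[0,0,0],[0,0,0],[0,0,0]], "claw": [0,0,0,0,0,0,0,0,0,0]}}

```text
time_s: 9.6
tcp_pos: [0.5673, 0.0165, 0.091]
eef_rot: [-180.0, 0.0, -153.4]
contact_force: [-0.5, -0.1, 0.6]
gripper_width: 0.0004
gripper_force: 0.0
```

```bash
python3 chk.py i
```

```text
local [0.0003 0.025  0.091 ] [-1.8000e+02  1.0000e-02 -1.5338e+02] [-0.5 -0.1  0.6]
```

View pics/i.png

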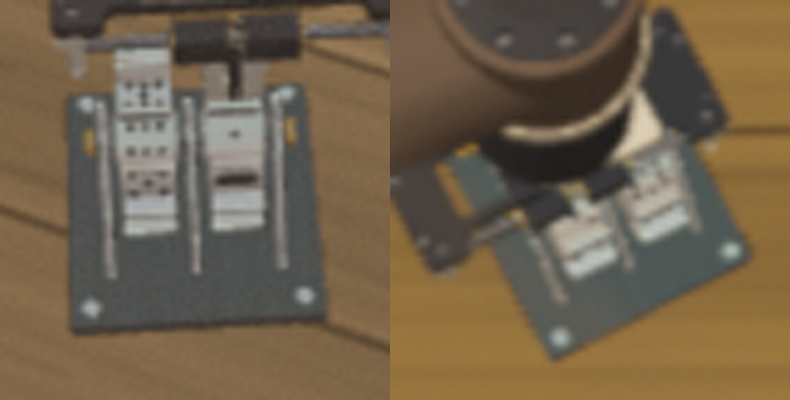

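One click confirmed: tens now shows 1 at (235,133) with the bar at (237,178) below it. The base hasn't moved. Two more clicks to go on tens.

>>> {"op": "jog_arm", "data": {"travel": [[0,0,-0.02],[0,0,-0.04],[0,0,-0.04],[-0.03,0,-0.04],[-0.066,0,-0.04],[-0.066,0,-0.04],[-0.066,0,-0.02],[-0.066,0,-0.008],[-0.066,0,0],[-0.066,0,0]], "dr": [[0,0,0],[0,0,0],[0,0,0],[0,0,0],[0,0,0],[0,0,0],[0,0,0],[0,0,0],[0,0,0],[0,0,0]], "claw": [0,0,0,0,0,0,0,0,0,0]}}

```text
time_s: 10.95
tcp_pos: [0.5963, 0.031, 0.0907]
eef_rot: [180.0, -0.0, -153.4]
contact_force: [0.7, -0.0, 0.2]
gripper_width: -0.0001
gripper_force: 0.0
```

>>> {"op": "jog_arm", "data": {"travel": [[0.006,0,0],[0.014,0,0],[0.022,0,0],[0.03,0,0],[0.038,0,0],[0.046,0,0],[0.054,0,0],[0.06,0,0],[0.066,0,0],[0.066,0,0]], "dr": [[0,0,0],[0,0,0],[0,0,0],[0,0,0],[0,0,0],[0,0,0],[0,0,0],[0,0,0],[0,0,0],[0,0,0]], "claw": [0,0,0,0,0,0,0,0,0,0]}}

```text
time_s: 12.2
tcp_pos: [0.567, 0.0164, 0.091]
eef_rot: [180.0, 0.0, -153.4]
contact_force: [0.7, -0.4, 0.9]
gripper_width: 0.0005
gripper_force: 0.0
```

>>> {"op": "jog_arm", "data": {"travel": [[0,0,-0.02],[0,0,-0.04],[0,0,-0.04],[-0.03,0,-0.04],[-0.066,0,-0.04],[-0.066,0,-0.04],[-0.066,0,-0.02],[-0.066,0,-0.008],[-0.066,0,0],[-0.066,0,0]], "dr": [[0,0,0],[0,0,0],[0,0,0],[0,0,0],[0,0,0],[0,0,0],[0,0,0],[0,0,0],[0,0,0],[0,0,0]], "claw": [0,0,0,0,0,0,0,0,0,0]}}

```text
time_s: 13.45
tcp_pos: [0.5963, 0.031, 0.0907]
eef_rot: [180.0, -0.0, -153.4]
contact_force: [-0.3, -1.1, 0.2]
gripper_width: 0.0002
gripper_force: 0.0
```

```bash
python3 -c "
from h import *
where(); c=cam('scene'); g=cv2.cvtColor(c['pixels'],cv2.COLOR_RGB2GRAY)
save('j',cv2.resize(c['pixels'][218:300,225:305],(390,400),interpolation=cv2.INTER_CUBIC))
# dark runs along tens wheel centre rows (crop rows)
for v in range(232,266): print(round((v-218)*400/82),g[v,267:280])"
```

```text
local [0.0327 0.025  0.0907] [ 1.8000e+02 -4.0000e-02 -1.5338e+02] [-0.3 -1.1  0.2]
68 [67 67 68 69 70 79 88 81 68 64 63 62 63]
73 [62 64 62 62 66 82 75 73 78 62 64 63 61]
78 [ 65  64  63  66  63  72  89 106 104  65  61  64  61]
83 [ 65  63  64  64  63  72  95 108  99  62  63  62  65]
88 [60 58 57 58 59 66 83 79 70 53 53 53 53]
93 [44 48 50 50 50 54 64 57 58 51 47 46 45]
98 [44 49 47 42 47 47 50 60 69 52 44 43 49]
102 [46 44 46 45 43 44 45 56 69 49 43 42 49]
107 [51 49 53 53 56 47 45 54 81 75 68 66 71]
112 [ 93  95  97 103 107  78  45  58  95 117 116 113 114]
117 [121 119 119 121 124  88  48  54  92 119 121 121 121]
122 [128 117 122 132 137  97  48  55  90 118 121 120 115]
127 [146 112 117 122 119  89  46  54  92 120 122 119 111]
132 [137 113 119 120 115  89  47  55  92 120 120 121 113]
137 [137 129 122 118 113  87  46  53  89 119 119 118 111]
141 [134 128 120 122 115  93  67  81 105 126 127 121 106]
146 [138 144 146 157 157 150 133 138 154 157 157 148 113]
151 [135 148 152 155 155 154 150 152 155 154 154 144 107]
156 [117 136 148 151 151 154 156 159 158 163 164 152 103]
161 [106 141
[... 157 characters left out ...]
 96]
176 [ 98 123 109  78 108 125  85 106 123  67 102 128  93]
180 [ 90 119 119  90 111 119  83 100 115  78 105 120  90]
185 [ 91 112 113  76  99 113  73  91 113  76 100 117  89]
190 [ 88 119 138 121 126 149 133 139 157 147 163 155 101]
195 [ 86 127 166 163 164 168 166 166 169 167 171 159 102]
200 [ 86 129 175 172 171 172 170 171 171 171 172 163 115]
205 [ 84 130 174 171 170 170 170 175 173 172 171 160 111]
210 [ 80 105 137 139 136 136 134 141 147 146 144 134  85]
215 [ 82 116 163 163 162 162 163 163 163 165 165 153  84]
220 [ 83 127 175 171 170 172 169 170 170 172 172 160 100]
224 [ 82 128 176 173 175 167 146 145 143 136 122 112  78]
229 [ 81  90 112 113 112 107  97  96  96  91  83  81  78]
```

The face at +72° now shows three columns of pips, which is the 9. That puts 1 uppermost, so two clicks are done. Third push on tens.

>>> {"op": "jog_arm", "data": {"travel": [[0.006,0,0],[0.014,0,0],[0.022,0,0],[0.03,0,0],[0.038,0,0],[0.046,0,0],[0.054,0,0],[0.06,0,0],[0.066,0,0],[0.066,0,0]], "dr": [[0,0,0],[0,0,0],[0,0,0],[0,0,0],[0,0,0],[0,0,0],[0,0,0],[0,0,0],[0,0,0],[0,0,0]], "claw": [0,0,0,0,0,0,0,0,0,0]}}

```text
time_s: 14.75
tcp_pos: [0.567, 0.0164, 0.091]
eef_rot: [180.0, 0.0, -153.4]
contact_force: [-0.4, -0.2, 0.8]
gripper_width: 0.0005
gripper_force: 0.0
```

```bash
python3 -c "
from h import *
where(); go([loc(0,.025,.111),loc(-.033,-.025,.111),loc(-.033,-.025,.091)],-153.4)"
```

```text
local [-0.     0.025  0.091] [ 180.      0.   -153.38] [-0.4 -0.2  0.8]
dr [0. 0. 0.]
travel [-0.0001 -0.0001 -0.04  ]
travel [ 0.0659 -0.1001 -0.04  ]
travel [ 0.0659 -0.1001 -0.    ]
```

>>> {"op": "jog_arm", "data": {"travel": [[0,0,-0.02],[0,0,-0.04],[0,0,-0.04],[0.03,-0.05,-0.04],[0.066,-0.1,-0.04],[0.066,-0.1,-0.04],[0.066,-0.1,-0.02],[0.066,-0.1,-0.008],[0.066,-0.1,0],[0.066,-0.1,0]], "dr": [[0,0,0],[0,0,0],[0,0,0],[0,0,0],[0,0,0],[0,0,0],[0,0,0],[0,0,0],[0,0,0],[0,0,0]], "claw": [0,0,0,0,0,0,0,0,0,0]}}

```text
time_s: 16.0
tcp_pos: [0.5599, -0.0428, 0.0905]
eef_rot: [180.0, -0.1, -153.3]
contact_force: [0.4, -0.3, 0.0]
gripper_width: 0.0001
gripper_force: 0.0
```

>>> {"op": "jog_arm", "data": {"travel": [[-0.006,0,0],[-0.014,0,0],[-0.022,0,0],[-0.03,0,0],[-0.038,0,0],[-0.046,0,0],[-0.054,0,0],[-0.06,0,0],[-0.066,0,0],[-0.066,0,0]], "dr": [[0,0,0],[0,0,0],[0,0,0],[0,0,0],[0,0,0],[0,0,0],[0,0,0],[0,0,0],[0,0,0],[0,0,0]], "claw": [0,0,0,0,0,0,0,0,0,0]}}

```text
time_s: 17.25
tcp_pos: [0.5895, -0.0282, 0.0908]
eef_rot: [180.0, -0.0, -153.4]
contact_force: [0.3, -0.0, -0.5]
gripper_width: 0.0003
gripper_force: 0.0
```

```bash
python3 chk.py k
```

```text
local [ 0.     -0.0249  0.0908] [ 1.7999e+02 -3.0000e-02 -1.5338e+02] [ 0.3 -0.  -0.5]
```

View pics/k.png

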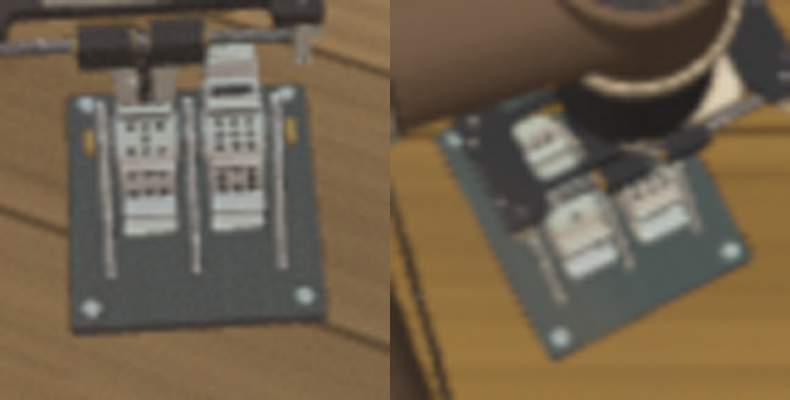

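Tens reads zero: bar on the top face at (233,90), 9 below it. Units now has 7 at (147,135), so 8 is uppermost. Two more clicks to go.

>>> {"op": "jog_arm", "data": {"travel": [[0,0,-0.02],[0,0,-0.04],[0,0,-0.04],[0.03,0,-0.04],[0.066,0,-0.04],[0.066,0,-0.04],[0.066,0,-0.02],[0.066,0,-0.008],[0.066,0,0],[0.066,0,0]], "dr": [[0,0,0],[0,0,0],[0,0,0],[0,0,0],[0,0,0],[0,0,0],[0,0,0],[0,0,0],[0,0,0],[0,0,0]], "claw": [0,0,0,0,0,0,0,0,0,0]}}

```text
time_s: 18.6
tcp_pos: [0.5599, -0.0431, 0.0904]
eef_rot: [180.0, -0.1, -153.4]
contact_force: [-0.9, -0.0, 0.1]
gripper_width: 0.0009
gripper_force: 0.0
```

>>> {"op": "jog_arm", "data": {"travel": [[-0.006,0,0],[-0.014,0,0],[-0.022,0,0],[-0.03,0,0],[-0.038,0,0],[-0.046,0,0],[-0.054,0,0],[-0.06,0,0],[-0.066,0,0],[-0.066,0,0]], "dr": [[0,0,0],[0,0,0],[0,0,0],[0,0,0],[0,0,0],[0,0,0],[0,0,0],[0,0,0],[0,0,0],[0,0,0]], "claw": [0,0,0,0,0,0,0,0,0,0]}}

```text
time_s: 19.85
tcp_pos: [0.5895, -0.0283, 0.0908]
eef_rot: [180.0, -0.0, -153.4]
contact_force: [-0.1, -0.2, 0.0]
gripper_width: 0.0006
gripper_force: 0.0
```

>>> {"op": "jog_arm", "data": {"travel": [[0,0,-0.02],[0,0,-0.04],[0,0,-0.04],[0.03,0,-0.04],[0.066,0,-0.04],[0.066,0,-0.04],[0.066,0,-0.02],[0.066,0,-0.008],[0.066,0,0],[0.066,0,0]], "dr": [[0,0,0],[0,0,0],[0,0,0],[0,0,0],[0,0,0],[0,0,0],[0,0,0],[0,0,0],[0,0,0],[0,0,0]], "claw": [0,0,0,0,0,0,0,0,0,0]}}

```text
time_s: 21.1
tcp_pos: [0.5599, -0.0431, 0.0904]
eef_rot: [180.0, -0.1, -153.4]
contact_force: [0.4, -0.5, 0.4]
gripper_width: 0.0006
gripper_force: 0.0
```

>>> {"op": "jog_arm", "data": {"travel": [[-0.006,0,0],[-0.014,0,0],[-0.022,0,0],[-0.03,0,0],[-0.038,0,0],[-0.046,0,0],[-0.054,0,0],[-0.06,0,0],[-0.066,0,0],[-0.066,0,0]], "dr": [[0,0,0],[0,0,0],[0,0,0],[0,0,0],[0,0,0],[0,0,0],[0,0,0],[0,0,0],[0,0,0],[0,0,0]], "claw": [0,0,0,0,0,0,0,0,0,0]}}

```text
time_s: 22.35
tcp_pos: [0.5895, -0.0282, 0.0908]
eef_rot: [180.0, -0.0, -153.4]
contact_force: [-0.3, -0.1, 0.3]
gripper_width: 0.0008
gripper_force: 0.0
```

>>> {"op": "jog_arm", "data": {"travel": [[0,0,-0.02],[0,0,-0.04],[0,0,-0.08],[0,0,-0.14],[0,0,-0.22],[0,0,-0.3],[0,0,-0.3],[0,0,-0.3],[0,0,-0.3],[0,0,-0.3]], "dr": [[0,0,0],[0,0,0],[0,0,0],[0,0,0],[0,0,0],[0,0,0],[0,0,0],[0,0,0],[0,0,0],[0,0,0]], "claw": [0,0,0,0,0,0,0,0,0,0]}}

```text
time_s: 23.6
tcp_pos: [0.5892, -0.0284, 0.2402]
eef_rot: [180.0, -0.1, -153.4]
contact_force: [-0.0, 0.5, -0.6]
gripper_width: 0.0005
gripper_force: 0.0
```

```bash
python3 look.py l
python3 - <<'E'
from h import *
w=cv2.imread('pics/l.png')[...,::-1]; c=cam("scene")
save('m',np.hstack([cv2.resize(c['pixels'][218:300,225:305],(390,400),interpolation=cv2.INTER_CUBIC),cv2.resize(w[120:270,200:340],(373,400),interpolation=cv2.INTER_CUBIC)]))
E
```

```text
[ 0.589191   -0.02839132  0.24023247] [ 1.79982442e+02 -8.66957550e-02 -1.53382727e+02] [-0.04194122  0.49855909 -0.58744165]
base 5894 ((0.577916145324707, -0.0058843642473220825), (0.16583138704299927, 0.14940299093723297), 26.65085220336914)
tens 2180 [[-0.0451, 0.0104], [0.0418, 0.04]]
-0.045 0.1066; -0.04 0.1069; -0.035 0.1028; -0.03 0.1049; -0.025 0.109; -0.02 0.1243; -0.015 0.1252; -0.01 0.1176; -0.005 0.1174; -0.0 0.1181; 0.005 0.1153; 0.01 0.1201; 0.015 0.125; 0.02 0.1232; 0.025 0.1088; 0.03 0.1048; 0.035 0.1041; 0.04 0.1064; 
units 2095 [[-0.0452, -0.0389], [0.0418, -0.01]]
-0.045 0.1062; -0.04 0.1062; -0.035 0.1025; -0.03 0.1047; -0.025 0.109; -0.02 0.124; -0.015 0.1253; -0.01 0.1165; -0.005 0.1174; -0.0 0.1179; 0.005 0.1151; 0.01 0.1219; 0.015 0.125; 0.02 0.1231; 0.025 0.1086; 0.03 0.1052; 0.035 0.1041; 0.04 0.1063; 
tens_zero 0.77 [320. 192.]
tens_zero 0.56 [ 37. 247.]
units_zero 0.78 [273. 193.]
units_zero 0.66 [ 27. 205.]
tens_hub 0.72 [314. 184.]
tens_hub 0.71 [ 62. 234.]
units_hub 0.89 [278. 180.]
tens_hub 0.82 [  4. 211. 113. 264.]
tens_hub 0.77 [299. 139. 336. 228.]
units_hub 0.87 [  3. 175. 105. 221.]
units_hub 0.59 [257. 135. 287. 230.]
```

View pics/m.png

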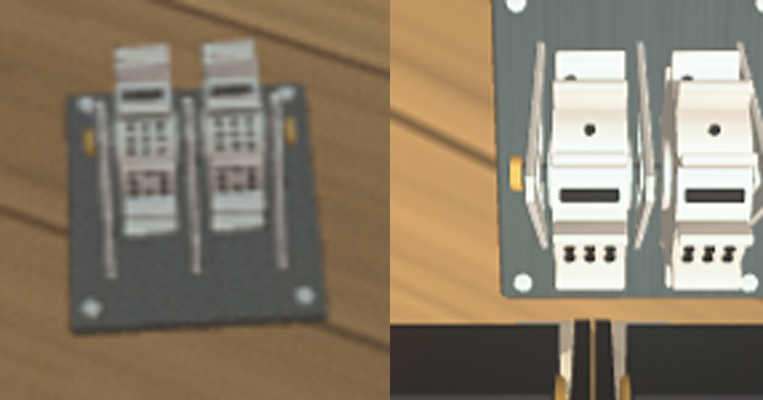

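Both bars lie on the top faces, at scene-crop (142,95) and (233,92), with 1 and 9 on either side. The ribs are symmetric at ±17 mm, so both wheels have clicked home, and the base hasn't moved. The robot is clear, so I'll hand in.

```bash
python3 -c "
from plant import r
print(r.close_job())"
```

```text
the job is handed in; nothing more can be done
None
```

Both wheels now show zero uppermost and clicked home (tens 3 clicks towards −x, units 3 towards +x), the tally did not move, nothing else was touched, and the job was handed in with about 24 s on the clock.

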